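# Seat a round mirror in its three-point mount

## Robot

A 7-joint arm with a two-finger parallel gripper is mounted at the origin on a cart in front of the work surface, level with it; the furniture and walls round the work are solid. World frame = base frame: x ahead of the robot, y to its left, z up, the work surface at z = 0. Lengths are in m, angles in rad, forces in N, time in s.
With the tool pointing down it reaches from about 0.425 to 0.925 m from the base axis. Payload 6.8 kg.
Tool frame: the origin (TCP) lies midway between the tips of the shut fingers; the grasp point (between the pads) lies 19 mm behind it; z points along the fingers, y is the direction in which the jaws open and shut (so a half turn about z gives the same grasp; the last joint's range is limited). The gripper opens to 85 mm and grips with 20 to 120 N. Pads are 22 mm wide; open, the fingers measure 114 mm over their backs; the gripper's body (76 mm by 85 mm) begins 54 mm behind the grasp point. The pads swing forward as they close: fully open they stand 13 mm farther back than shut.
Start: joints at [-1.433, 0.477, 0.022, 1.555, -0.011, 1.109, -0.083], TCP at [0.164, 0.655, 0.231] pointing down, gripper open.
Joint ranges: [-2.96, 2.96], [-0.34, 2.1], [-1.41, 1.46], [0.24, 2.44], [-1.37, 4.51], [0.17, 1.92], [-2.96, 2.96]. Speed limits (rad/s): [2.39, 2.39, 3.14, 3.14, 3.14, 3.14, 3.14].

## Interface

Orientations are given as a 3x3 rotation matrix whose columns are the frame's x, y, z axes.
In Python, from station import bot gives the robot as it stands.
- The arm moves only by the tool step_arm, never from a script. Its argument "rows" is a list of rows, each an object with "xyz": the shift along the tool's x, y, z in mm, a list of three; "turn": the turn, a rotation vector about the tool's x, y, z in rad, a list of three. A call has 1 to 8 rows; each row shifts and turns the pose as measured when the row begins, along the tool's axes as they then stand; what a row does not reach is not made up. A row lasts 1/8 s, in which the tool goes at most 62.5 mm and 10.7 degrees, less where a joint would pass 70% of its speed; a pose out of reach is approached as far as the arm can. A call is refused whole if a number of a shift passes 62.5 or a number of a turn 0.188, either way. A call with a gripper value outside its range is refused whole. "claw" is the gripper's target within -1 to 1 (shut at 1, half-way at 0, fully open at -1), set as the call begins (left out, the last holds). The fingers move at their own pace and stop on an object; "squeeze" is the grip in N (left out, the last holds). Time passes only in rows, so rows that do not move let the fingers close. It gives the time, the measured TCP pose, the force and the opening at its end, in the units of the state.
- bot.get_state(): the state, without advancing time (a new reading comes with each control period).
- bot.camera(name): name is "scene" or "top"; returns (picture, depth): 384x512x3 uint8, red, green, blue; 384x512 float32, m along the optical axis (not along the pixel's ray), 0 where there is no reading.
- bot.calibration(name): a dict with "fovy" (degrees; the focal length in pixels is half the picture's height over the tangent of half this angle, whatever the lens; pixels are square), "cx", "cy" (the principal point, pixels), "origin" and "attitude" of the camera in the world. Camera axes: x right, y down, z forward; pixel columns grow to the right and rows downward; lengths in m; the calibration is good to about 2 mm. A picture is of the moment at which its call begins. calibration takes no time and is no camera call.
- bot.job_done(): hands the job in, once; it reports no verdict.
The state is a dict: "t": time; "joint_pos": joint angles; "joint_velocities": joint speeds; "tau": joint torques, N m; "tcp_pos": TCP position; "ee_rot": TCP orientation; "contact_force": force on the tool from outside, world axes, zero at the start; "ft_torque": the same for the moment, N m; "width": finger opening in m.
Only numpy, scipy, OpenCV 4.12 (cv2) and the standard library are available. Lean on these libraries where they do the work, as an engineer would, in place of code of your own. Each camera call takes 0.05 s, during which the arm holds its last target.

## Task

Refit the illuminator's mirror: lay the round mirror from the felt pad, face up and gently, on the three rest pins of its mount, and let go of it. Then push the clamp slide up by its handle until the mirror is home against both stops and the sprung nose holds it, so that it bears on all its contacts and cannot rock; feel for the contact and do not force it, the spring must not be driven solid. Leave the other things on the bench where they are.

Things in the scene. Friction and masses are not known exactly. Their poses are not given: they have to be found in the camera images.
- mirror_center (a point): Centre (half-way up) of the round mirror: a disc in a plain aluminium ring, 50 mm across and 16 mm thick, about 0.15 kg, lying face up (z up) on a grey felt pad (84 x 84 x 2 mm, fixed to the worktop). Grasp it across its edge. This point is 8 mm above its underside.
- mirror: The same mirror as a solid; origin at the centre of its underside.
- mount: Aluminium mount fixed to the worktop: plate 189 x 110 x 10 mm, from x = -144 to +45, y = -55 to +55 mm in its frame. Origin at worktop level below the centre of the seated mirror; +x points from clamp to stops. A seated mirror's underside is 18 mm, its centre 26 mm above the origin, at x = y = 0. Unclamped, it lies safely on the rests at x = 0 to -8 mm, y within 3 mm.
- rest_1: Rest pin, 8 mm ball top, at x = 8.5, y = 14.7 mm in the mount's frame; its top is 18 mm above the worktop (8 mm above the plate). Origin at its foot on the plate.
- rest_2: Rest pin like the first, at x = 8.5, y = -14.7 mm in the mount's frame.
- rest_3: Rest pin like the first, at x = -17, y = 0 mm in the mount's frame.
- stop_left: Fixed stop for the mirror's edge: an 8 mm post with a 12 mm ball on top, ball centre 26 mm and ball top 32 mm above the worktop, at x = 23.7, y = 19.9 mm in the mount's frame. Polished: the mirror's edge slides easily on it (friction about 0.2). Origin at its foot.
- stop_right: Fixed stop like the left one, at x = 23.7, y = -19.9 mm in the mount's frame.
- clamp_slide (a joint): Travel of the clamp slide along the mount's +x, towards the mirror, in m: 0 is fully back, 0.048 the far end; it starts at 0 to 0.004. It drags with about 7 N and stays where it is left. How far it must go differs each time (about 14 to 40 mm from 0), because the nose in front of it is screwed out by an unknown amount.
- clamp_handle (a point): Middle of the clamp slide's handle: an upright plate 12 mm thick (along the mount's x), 30 mm wide, from 20 to 62 mm above the worktop. This point is 50 mm up, on the centre line (x = -116 mm in the mount's frame with the slide fully back). Its back face, 6 mm behind, can be pushed; there is only the low plate behind. Within 60 mm in front of the handle the slide is up to 36 mm high.
- nose: Sprung nose on the front of the clamp slide: a pin with a 10 mm ball tip, 26 mm above the worktop, that meets the mirror's edge at the mount's y = 0. Its spring starts to give at 2 N, takes 5 N more per mm and is solid after 1.6 mm (10 N). The slide's drag can hold at most about 7 N of it. The origin is not the tip; how far the tip stands out is not told.
- marker_red: Capped marker lying between pad and mount, 125 mm long, a bystander.
- tape_roll_1: Tape roll, 73 mm across, a bystander.
- spare_valve: Small ball valve, 69 mm long, a bystander.
- spanner_14: Open-ended spanner, 158 mm long, a bystander.
- stopper_1: Rubber stopper, 26 mm across, a bystander.
There are look-alikes about, which are no part of the job. Of the things that look like the mount, the larger one is meant.

How it is judged:
On the way:
1. the mirror lies face up on all three rest pins of the mount, let go, and the nose does not press on it (angle between mirror_center's own z axis and vertical below 0.03 rad and contact force between mirror and rest_1 above 0.05 N and contact force between mirror and rest_2 above 0.05 N and contact force between mirror and rest_3 above 0.05 N and contact force between mirror and the fingers below 0.05 N and contact force between mirror and nose below 0.3 N and horizontal distance between mirror_center and mount below 0.013 m), for 0.3 s.
At the end, for the whole second after the job is handed in: The mirror lies level (within 0.03 rad), at rest and let go, on all three rest pins (over 0.05 N on each), and its edge bears on both stops and on the sprung nose with more than 1 N each, its centre within 2 mm of the mount's own centre (angle between mirror_center's own z axis and vertical below 0.03 rad and contact force between mirror and rest_1 above 0.05 N and contact force between mirror and rest_2 above 0.05 N and contact force between mirror and rest_3 above 0.05 N and contact force between mirror and stop_left above 1 N and contact force between mirror and stop_right above 1 N and contact force between mirror and nose above 1 N and horizontal distance between mirror_center and mount below 0.002 m and linear speed of mirror below 0.01 m/s and angular speed of mirror below 0.1 rad/s and contact force between mirror and the fingers below 0.05 N); the robot touches nothing.
It fails at once if the sprung nose presses the mirror with more than 11.5 N (its spring is driven solid) (contact force between mirror and nose above 11.5 N).
It fails at once if the mirror is pressed or dropped on a rest pin with more than 20 N (contact force between mirror and rest_1 above 20 N or contact force between mirror and rest_2 above 20 N or contact force between mirror and rest_3 above 20 N).
It fails at once if the mirror is driven against a stop with more than 20 N (contact force between mirror and stop_left above 20 N or contact force between mirror and stop_right above 20 N).
It fails at once if a bystander is moved by more than 30 mm (distance of any of marker_red, tape_roll_1, spare_valve, spanner_14, stopper_1 from where it was at the start of the episode above 0.03 m).
It also fails if it takes over 72 s, if anything falls off the work surface, if the arm or the gripper's body presses on something with over 40 N, if the wrist force passes 120 N, or if a joint passes its speed limit or range.

## Working session

There is one attempt and no reset: what is moved stays moved. The work goes in short steps, Python scripts to look and compute and a tool call to move; the robot and the scene stay as the last step left them, time stands still between calls to the robot, and variables do not carry over. Pictures are saved under pics/ and viewed, and the job is handed in when it is done.

Besides the shell and the picture viewer there is one more tool, called after "Request:" as name(argument=value, ...) on one line, values as JSON. step_arm: Moves the arm, as the interface text tells. Its arguments: {"type":"object","properties":{"rows":{"type":"array"},"claw":{"type":"number"},"squeeze":{"type":"number"}},"required":["rows"]}

```bash
ls; mkdir -p pics
python3 - <<'E'
from station import bot
import cv2,numpy as np
for n in("scene","top"):
    p,d=bot.camera(n); cv2.imwrite(f"pics/{n}0.png",p[:,:,::-1]); np.savez(f"pics/{n}0.npz",p=p,d=d)
    c=bot.calibration(n); print(n,c)
s=bot.get_state(); print({k:np.round(v,3).tolist() for k,v in s.items()})
E
```

```text
pics
scene {'fovy': 51.94775422205422, 'cx': 253.71574456884812, 'cy': 195.54380559863907, 'origin': array([-0.26528609, -0.91497515,  0.89041734]), 'attitude': array([[ 0.70995002, -0.40019447,  0.57949578],
       [-0.7040499 , -0.42303165,  0.57040158],
       [ 0.0168735 , -0.81295056, -0.5820882 ]])}
top {'fovy': 45.4257817023936, 'cx': 256.8441689746923, 'cy': 198.39745864805184, 'origin': array([ 0.4215328 , -0.07374081,  1.51497063]), 'attitude': array([[ 0.0062289 , -0.99387531,  0.11033165],
       [-0.99997124, -0.00666825, -0.00361356],
       [ 0.00432714, -0.11030597, -0.99388826]])}
{'t': 0.1, 'joint_pos': [-1.433, 0.478, 0.022, 1.556, -0.012, 1.109, -0.083], 'joint_velocities': [0.001, -0.001, -0.0, -0.004, 0.002, 0.002, 0.001], 'tau': [0.005, -59.776, 1.614, -28.195, 0.013, 0.005, -0.0], 'tcp_pos': [0.164, 0.654, 0.23], 'ee_rot': [[-0.97, 0.243, -0.0], [0.243, 0.97, -0.002], [-0.0, -0.002, -1.0]], 'contact_force': [0.041, 0.212, -0.027], 'ft_torque': [0.011, -0.03, -0.01], 'width': 0.086}
```

View pics/scene0.png

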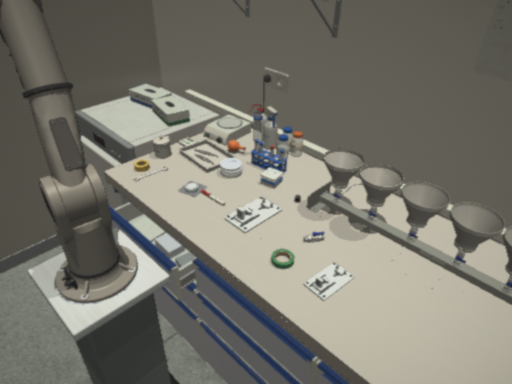

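View pics/top0.png

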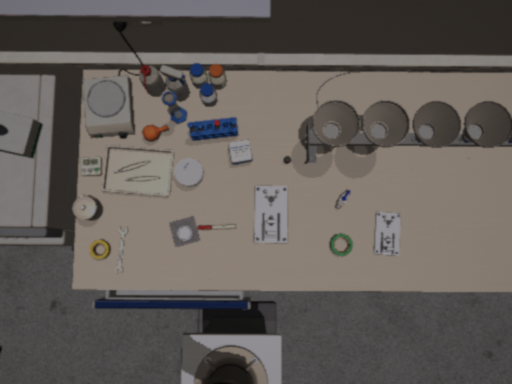

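Run:
```python
import cv2,numpy as np
t=cv2.imread("pics/top0.png"); 
a=cv2.resize(t[150:270,160:300],None,fx=5.5,fy=4.9,interpolation=cv2.INTER_CUBIC)
a=cv2.resize(t[150:255,160:300],None,fx=5.6,fy=5.6,interpolation=cv2.INTER_CUBIC);cv2.imwrite("pics/ct0.png",a)
s=cv2.imread("pics/scene0.png")
a=cv2.resize(s[165:300,165:360],None,fx=4.1,fy=4.1,interpolation=cv2.INTER_CUBIC);cv2.imwrite("pics/cs0.png",a)
```

```text
(no output)
```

View pics/ct0.png

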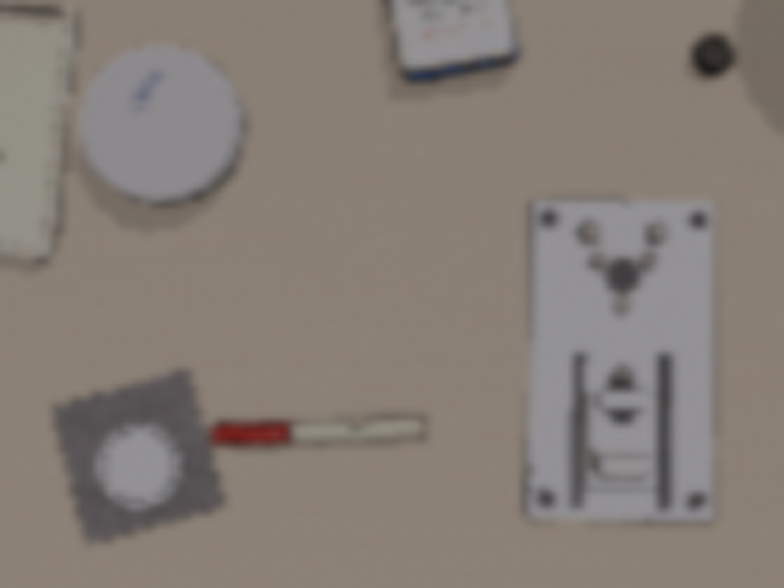

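View pics/cs0.png

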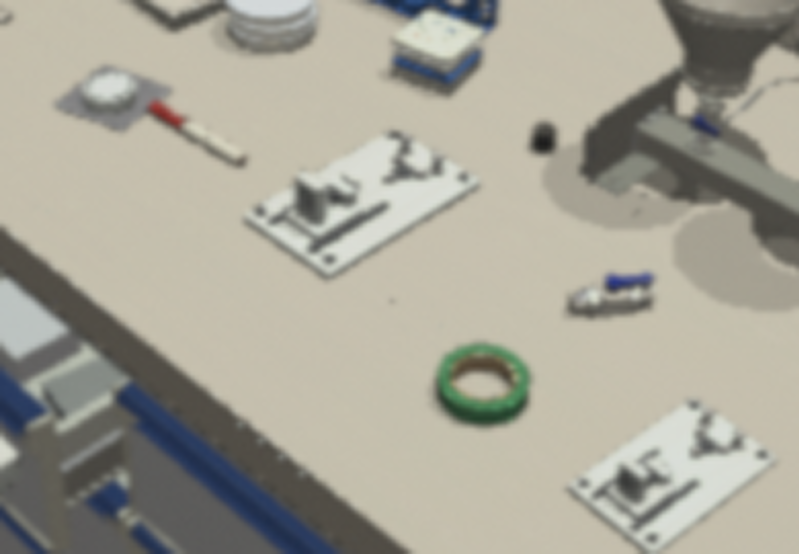

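```bash
cat > h.py <<'E'
import numpy as np,cv2
from station import bot
def ray(n,uv):
    c=bot.calibration(n); f=192/np.tan(np.radians(c['fovy'])/2)
    uv=np.atleast_2d(np.asarray(uv,float)); d=np.c_[(uv[:,0]-c['cx'])/f,(uv[:,1]-c['cy'])/f,np.ones(len(uv))]
    return c['origin'],d@np.array(c['attitude']).T
def onz(n,uv,z):
    o,d=ray(n,uv); return o+d*((z-o[2])/d[:,2])[:,None]
def proj(n,P):
    c=bot.calibration(n); f=192/np.tan(np.radians(c['fovy'])/2)
    q=(np.atleast_2d(P)-c['origin'])@np.array(c['attitude']); return np.c_[c['cx']+f*q[:,0]/q[:,2],c['cy']+f*q[:,1]/q[:,2]]
E
python3 - <<'E'
from h import *
np.set_printoptions(precision=4,suppress=True)
for n,box in (("top",(165,212,205,250)),("scene",(176,178,212,200))):
    z=np.load(f"pics/{n}0.npz"); p=z['p'].astype(int); x0,y0,x1,y1=box
    g=p[y0:y1,x0:x1].min(2); print(n,"mirror crop\n",g[::2,::2])
def blob(n,box,th):
    z=np.load(f"pics/{n}0.npz"); x0,y0,x1,y1=box
    p=z['p'][y0:y1,x0:x1].astype(int); return p
for n,box in (("top",(245,175,300,255)),):
    p=blob(n,box,0); print(p[40,::3]);
E
```

```text
top mirror crop
 [[118 118 118 118 118 118 118 118 119 119 118 118 118 118 118 118 118 118
  118 118]
 [118 118 119 118 118 118 118 118 118 118 118 118 118 117 117 118 118 117
  118 117]
 [118 118 118 118 119 118 118 118 119 118 117 114 111  94  97 117 118 119
  119 118]
 [118 118 118 118 118 118 117 116 111 103  96  91  87  83  91 113 119 120
  119 119]
 [118 118 117 116 110 107  89  96  85  84  82  82  86  85  85 108 118 118
  118 118]
 [118 117 102  98  84  83  84  83  83  82  79  80  80  82  86 102 117 119
  119 119]
 [118 118 105  82  80  79  83  81  80  82  81  83  83  84  87  97 114 105
  106 107]
 [118 118 103  83  82  79  80  86  96 118 121 115  94  82  84  90  81  38
   37  38]
 [118 119 114  87  83  83  86 115 130 141 144 136 114  92  86  86  67  39
   31  34]
 [118 118 114  90  86  86 100 134 145 145 146 145 135 101  81  82  85 106
  101  97]
 [118 118 118 102  85  83 118 134 145 145 146 146 141 121  80  83  90 115
  118 118]
 [118 118 119 107  89  84 115 135 145 146 146 145 141 118  80  79  83 105
  118 118]
 [118 118 118 114  89  82  93 131 144 145 145 144 129  99  82  
[... 963 characters left out ...]
7 157 132 121 131 128 141 157 173 173]
 [172 150 136 133 121  97 112 123 122 107  95 125 124  78  96 155 172 175]
 [173 167 147 130 130 115 106 109 108 109 122 131 114  63  46  85 146 165]
 [173 173 172 170 161 149 136 129 127 130 133 149 166 144  87  50  62 130]
 [173 173 173 172 173 172 171 159 129 135 153 171 173 172 164 132  83 145]
 [173 172 172 173 172 172 173 173 172 168 172 173 172 173 173 171 157 116]]
[[139 128 117]
 [139 128 118]
 [139 129 118]
 [140 133 128]
 [148 146 150]
 [147 145 150]
 [ 90  88  91]
 [147 145 150]
 [134 132 136]
 [130 128 131]
 [147 145 150]
 [ 72  70  72]
 [144 142 146]
 [147 145 150]
 [130 125 124]
 [139 128 117]
 [139 128 117]
 [139 128 117]
 [139 128 117]]
```

```bash
cat > meas.py <<'E'
from h import *
np.set_printoptions(precision=4,suppress=True)
def main(n='top',p=None):
    out={}
    p=p.astype(int)
    diff=p[:,:,0]-p[:,:,2]
    # plate
    x0,y0,x1,y1=(240,175,302,255) if n=='top' else (215,190,292,238)
    m=((diff[y0:y1,x0:x1]<11)).astype(np.uint8) if n=='top' else ((diff[y0:y1,x0:x1]<11)).astype(np.uint8)
    m=cv2.morphologyEx(m,cv2.MORPH_OPEN,np.ones((3,3)))
    cs,_=cv2.findContours(m,cv2.RETR_EXTERNAL,cv2.CHAIN_APPROX_NONE)
    c=max(cs,key=cv2.contourArea).reshape(-1,2)+[x0,y0]
    P=onz(n,c,0.010)[:,:2].astype(np.float32)*1000
    r=cv2.minAreaRect(P); print(n,'plate rect',r); print(cv2.boxPoints(r))
    return c
if __name__=='__main__':
    z=np.load('pics/top0.npz'); main('top',z['p'])
    p=z['p'].astype(int); g=p[212:250,165:205].min(2)
    # mirror
    m=((g>112)).astype(np.uint8); 
    k,lab,st,ce=cv2.connectedComponentsWithStats(m)
    for i in range(k): print(st[i],ce[i]+[165,212], onz('top',ce[i]+[165,212],.018)[0])
    z=np.load('pics/scene0.npz'); main('scene',z['p'])
    p=z['p'].astype(int); g=p[178:200,176:212].min(2); m=((g>178)).astype(np.uint8)
    k,lab,st,ce=cv2.connectedComponentsWithStats(m)
    for i in range(k): print(st[i],ce[i]+[176,178], onz('scene',ce[i]+[176,178],.018)[0])
E
python3 meas.py
```

```text
top plate rect ((539.3577270507812, -124.52527618408203), (108.42242431640625, 188.3074951171875), 89.9412841796875)
[[ 445.1485 -178.64  ]
 [ 633.4559 -178.8329]
 [ 633.567   -70.4106]
 [ 445.2596  -70.2176]]
[  4   3  36  33 635] [185.4457 230.3811] [0.4814 0.1526 0.018 ]
[  0   0  40  38 721] [183.7129 230.0693] [0.4823 0.1583 0.018 ]
[ 12  14  15  15 164] [184.2988 232.8537] [0.4733 0.1562 0.018 ]
scene plate rect ((532.6734619140625, -126.74472045898438), (116.33191680908203, 190.45457458496094), 89.29041290283203)
[[ 436.7332 -183.7269]
 [ 627.1731 -186.0855]
 [ 628.6138  -69.7625]
 [ 438.1738  -67.4039]]
[  0   0  36  22 747] [193.6265 188.6867] [0.466  0.1327 0.018 ]
[11  5 10  6 45] [191.4 185.4] [0.4736 0.1567 0.018 ]
```

Run:
```python
from h import *
np.set_printoptions(precision=4,suppress=True)
z=np.load('pics/top0.npz')['p']
def cen(u,v,r):
    u,v=160+u/5.6-.4,150+v/5.6-.4; x0,y0=int(round(u))-r,int(round(v))-r
    g=z[y0:y0+2*r+1,x0:x0+2*r+1].astype(float).mean(2); w=np.clip(140-g,0,None); 
    yy,xx=np.mgrid[0:2*r+1,0:2*r+1]; return (x0+(w*xx).sum()/w.sum(),y0+(w*yy).sum()/w.sum())
for n,u,v,r,h in (('bTL',549,218,2,.01),('bTR',698,219,2,.01),('bBL',545,497,2,.01),('bBR',696,499,2,.01),('hole',622,275,4,.01)):
    c=cen(u,v,r); print(n,np.array(c),onz('top',c,h)[0]*1000)
a=cv2.resize(z[175:262,240:300],None,fx=8.5,fy=6.8,interpolation=cv2.INTER_CUBIC)
a=cv2.resize(z[178:252,246:296],None,fx=8,fy=8,interpolation=cv2.INTER_CUBIC)
cv2.imwrite('pics/mnt.png',a[:,:,::-1])
# predicted features overlay for origin guess
o=np.array([.5889,-.1245])
for n,x,y,h in (('stopL',23.7,19.9,32),('stopR',23.7,-19.9,32),('r1',8.5,14.7,18),('r2',8.5,-14.7,18),('r3',-17,0,18),('O',0,0,10),('handle',-115,0,62)):
    print(n,(proj('top',[o[0]+x/1e3,o[1]+y/1e3,h/1e3])[0]-[246,178])*8+3.5)
```

```text
bTL [257.4622 188.5365] [621.4433 -81.0531  10.    ]
bTR [284.2973 188.8338] [ 621.0554 -169.8729   10.    ]
bBL [256.8604 238.4926] [456.7107 -80.0871  10.    ]
bBR [283.9357 238.9956] [ 455.6323 -168.6283   10.    ]
hole [270.8861 198.5374] [ 588.446  -125.5736   10.    ]
stopL [153.1637 102.593 ]
stopR [250.8315 103.2505]
r1 [164.9331 143.7353]
r2 [236.494  144.2141]
r3 [200.534  205.7441]
O [199.9911 166.6884]
handle [203.6192 441.418 ]
```

View pics/mnt.png

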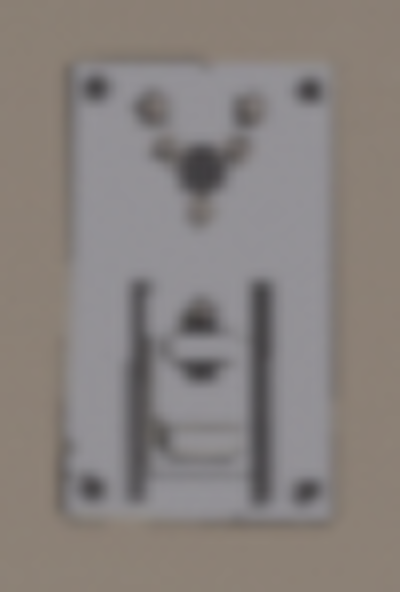

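```bash
cat > go.py <<'E'
import sys
from h import *
from scipy.spatial.transform import Rotation as R
np.set_printoptions(precision=4,suppress=True)
def go(x,y,z,ang):
    s=bot.get_state(); Rt=np.array(s['ee_rot']); p=np.array(s['tcp_pos'])
    a=np.radians(ang); ty=np.array([np.cos(a),np.sin(a),0]); tz=np.array([0,0,-1.]); tx=np.cross(ty,tz)
    T=np.c_[tx,ty,tz]; print('t',s['t'],'tcp',p,'f',s['contact_force'],'w',s['width'],'j7',s['joint_pos'][6],s['joint_pos'][0])
    print('shift mm',Rt.T@(np.array([x,y,z])-p)*1000,'turn',R.from_matrix(Rt.T@T).as_rotvec())
go(*map(float,sys.argv[1:]))
E
python3 go.py .4735 .1563 .15 0
```

```text
t 0.1 tcp [0.1641 0.6542 0.2304] f [ 0.0409  0.2117 -0.0271] w 0.08553618187565777 j7 -0.08310742973332187 -1.4330823902205885
shift mm [-421.2109 -407.5093   81.1247] turn [-0.0013  0.0012  1.325 ]
```

Request:
step_arm(rows=[{"xyz":[-42,-41,0],"turn":[0,0,0]},{"xyz":[-42,-41,0],"turn":[0,0,0]},{"xyz":[-42,-41,0],"turn":[0,0,0]},{"xyz":[-42,-41,0],"turn":[0,0,0]},{"xyz":[-42,-41,0],"turn":[0,0,0]},{"xyz":[-42,-41,0],"turn":[0,0,0]},{"xyz":[-42,-41,0],"turn":[0,0,0]},{"xyz":[-42,-41,0],"turn":[0,0,0]}], claw=-1, squeeze=25)

```text
t: 1.1
tcp_pos: [0.4138, 0.2454, 0.2276]
ee_rot: [[-0.972, 0.234, -0.003], [0.234, 0.972, -0.003], [0.002, -0.004, -1.0]]
contact_force: [0.7, 1.3, -0.1]
width: 0.0855
```

Request:
step_arm(rows=[{"xyz":[0,0,10],"turn":[0,0,0.18]},{"xyz":[0,0,10],"turn":[0,0,0.18]},{"xyz":[0,0,10],"turn":[0,0,0.18]},{"xyz":[0,0,10],"turn":[0,0,0.18]},{"xyz":[0,0,10],"turn":[0,0,0.18]},{"xyz":[0,0,10],"turn":[0,0,0.18]},{"xyz":[0,0,10],"turn":[0,0,0.18]},{"xyz":[0,0,0],"turn":[0,0,0.07]}])

```text
t: 2.1
tcp_pos: [0.4151, 0.2372, 0.1542]
ee_rot: [[0.047, 0.999, -0.005], [0.999, -0.047, -0.007], [-0.007, -0.005, -1.0]]
contact_force: [0.1, 0.2, 0.7]
width: 0.0852
```

```bash
python3 go.py .4735 .1563 .06 0
```

```text
t 2.1 tcp [0.4151 0.2372 0.1542] f [0.0717 0.2164 0.7168] w 0.08519718085609605 j7 -0.5470001087858223 -1.0042417252574793
shift mm [-77.417   62.5921  94.4287] turn [-0.0049  0.0069 -0.0466]
```

Request:
step_arm(rows=[{"xyz":[-20,16,18],"turn":[-0.002,0.003,-0.02]},{"xyz":[-20,16,18],"turn":[-0.003,0.004,-0.02]},{"xyz":[-20,16,18],"turn":[0,0,0]},{"xyz":[-20,16,18],"turn":[0,0,0]},{"xyz":[0,0,10],"turn":[0,0,0]},{"xyz":[0,0,0],"turn":[0,0,0]}])

```text
t: 2.85
tcp_pos: [0.4774, 0.1552, 0.0688]
ee_rot: [[0.003, 1.0, -0.002], [1.0, -0.003, 0.0], [0.0, -0.002, -1.0]]
contact_force: [-0.7, -0.9, 0.7]
width: 0.0852
```

```bash
python3 go.py .4735 .1563 .03 0
python3 - <<'E'
from h import *
p,d=bot.camera('scene'); a=cv2.resize(p[140:240,150:250],None,fx=6,fy=6,interpolation=cv2.INTER_CUBIC); cv2.imwrite('pics/s1.png',a[:,:,::-1])
E
```

```text
t 2.85 tcp [0.4774 0.1552 0.0688] f [-0.7359 -0.8789  0.6518] w 0.08522261111114303 j7 -0.18118351747924683 -0.7339889466730061
shift mm [ 1.1218 -3.8813 38.8105] turn [-0.0017 -0.0002 -0.0027]
```

View pics/s1.png

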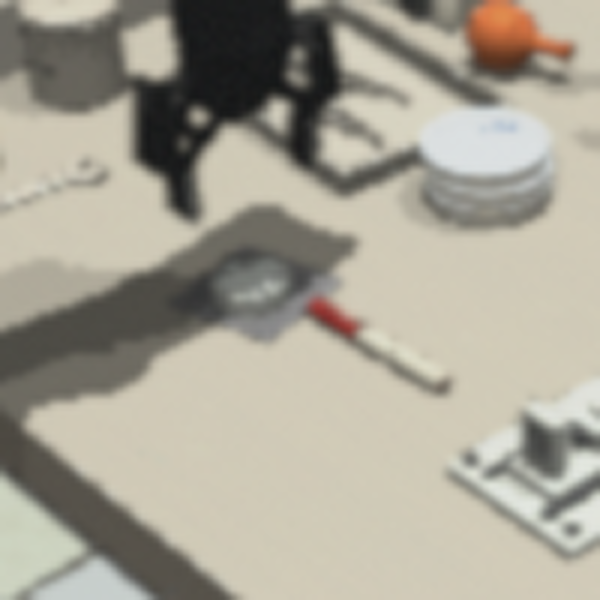

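Request:
step_arm(rows=[{"xyz":[0.6,-2,14],"turn":[0,0,0]},{"xyz":[0.5,-2,14],"turn":[0,0,0]},{"xyz":[0,0,12],"turn":[0,0,0]},{"xyz":[0,0,12],"turn":[0,0,0]},{"xyz":[0,0,5],"turn":[0,0,0]},{"xyz":[0,0,3],"turn":[0,0,0]}])

```text
t: 3.65
tcp_pos: [0.4728, 0.1591, 0.0058]
ee_rot: [[-0.001, 1.0, -0.0], [1.0, 0.001, 0.002], [0.002, -0.0, -1.0]]
contact_force: [-0.1, -0.1, -0.7]
width: 0.0853
```

```bash
python3 go.py .4735 .1563 .003 0
```

```text
t 3.65 tcp [0.4728 0.1591 0.0058] f [-0.1165 -0.0562 -0.6548] w 0.08529774876839905 j7 -0.12806811694176862 -0.6832543073129159
shift mm [-2.8185  0.7232  2.8111] turn [-0.0003 -0.0021  0.0014]
```

Correct, then close slowly.

Request:
step_arm(rows=[{"xyz":[-2.5,0.7,0.5],"turn":[0,-0.002,0]},{"xyz":[-1,0,1],"turn":[0,0,0]},{"xyz":[0,0,0],"turn":[0,0,0]}])

```text
t: 4.03
tcp_pos: [0.4741, 0.1552, 0.0046]
ee_rot: [[-0.001, 1.0, 0.001], [1.0, 0.001, 0.0], [0.0, 0.001, -1.0]]
contact_force: [-0.6, -0.1, -0.1]
width: 0.0853
```

```bash
python3 go.py .4735 .1563 .003 0
```

```text
t 4.025 tcp [0.4741 0.1552 0.0046] f [-0.6443 -0.1461 -0.1493] w 0.0853110657402794 j7 -0.12241832417637676 -0.676594873890808
shift mm [ 1.0605 -0.603   1.625 ] turn [ 0.0007 -0.0002  0.0008]
```

Request:
step_arm(rows=[{"xyz":[0,0,0],"turn":[0,0,0]},{"xyz":[0,0,0],"turn":[0,0,0]},{"xyz":[0,0,0],"turn":[0,0,0]},{"xyz":[0,0,0],"turn":[0,0,0]}], claw=0.3, squeeze=25)

```text
t: 4.53
tcp_pos: [0.4745, 0.1554, 0.0051]
ee_rot: [[-0.001, 1.0, 0.002], [1.0, 0.001, 0.001], [0.001, 0.002, -1.0]]
contact_force: [0.6, 0.1, -0.1]
width: 0.0487
```

```bash
python3 go.py .4735 .1563 .003 0
python3 - <<'E'
from h import *
p,d=bot.camera('scene'); a=cv2.resize(p[140:240,150:250],None,fx=6,fy=6,interpolation=cv2.INTER_CUBIC); cv2.imwrite('pics/s2.png',a[:,:,::-1])
E
```

```text
t 4.525 tcp [0.4745 0.1554 0.0051] f [ 0.55    0.0579 -0.094 ] w 0.048716250305214114 j7 -0.12253244595998938 -0.6767855219596985
shift mm [ 0.8776 -0.959   2.0798] turn [ 0.0016 -0.0007  0.0009]
```

View pics/s2.png

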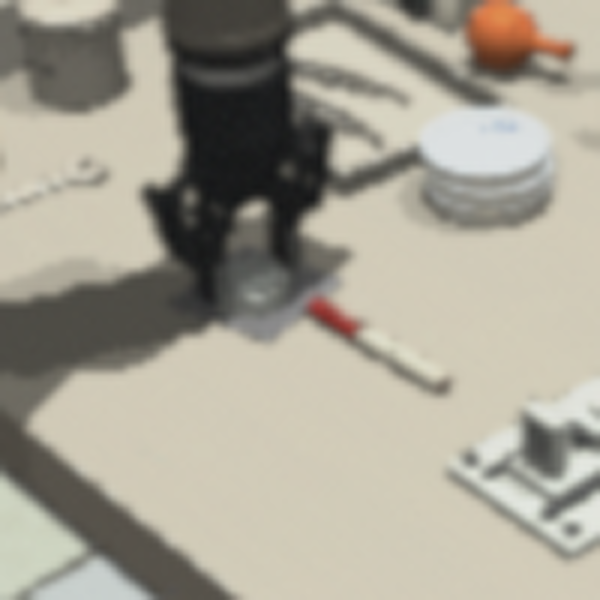

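Request:
step_arm(rows=[{"xyz":[0,0,0],"turn":[0,0,0]},{"xyz":[0,0,0],"turn":[0,0,0]},{"xyz":[0,0,-6],"turn":[0,0,0]},{"xyz":[0,0,-10],"turn":[0,0,0]},{"xyz":[0,0,-10],"turn":[0,0,0]},{"xyz":[0,0,-10],"turn":[0,0,0]},{"xyz":[0,0,0],"turn":[0,0,0]}], claw=1, squeeze=35)

```text
t: 5.45
tcp_pos: [0.4743, 0.1555, 0.044]
ee_rot: [[-0.001, 1.0, 0.002], [1.0, 0.001, 0.001], [0.001, 0.002, -1.0]]
contact_force: [0.6, 0.2, -1.5]
width: 0.0485
```

```bash
python3 go.py .4735 .1563 .003 0
python3 - <<'E'
from h import *
p,d=bot.camera('scene'); a=cv2.resize(p[140:240,150:250],None,fx=6,fy=6,interpolation=cv2.INTER_CUBIC); cv2.imwrite('pics/s3.png',a[:,:,::-1])
E
```

```text
t 5.45 tcp [0.4743 0.1555 0.044 ] f [ 0.5728  0.1609 -1.5415] w 0.04850696739450748 j7 -0.15628496444038975 -0.716649472774771
shift mm [ 0.7898 -0.8515 40.956 ] turn [ 0.0017 -0.001   0.0009]
```

View pics/s3.png

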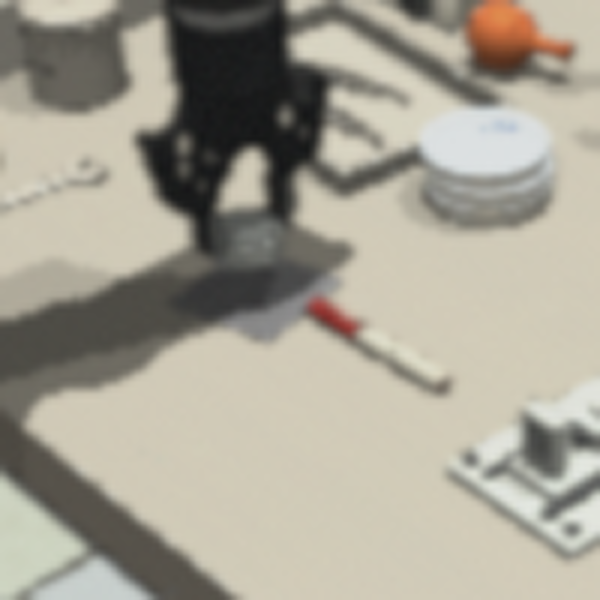

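Request:
step_arm(rows=[{"xyz":[0,0,-25],"turn":[0,0,0]},{"xyz":[0,0,-25],"turn":[0,0,0]},{"xyz":[-25,10,-25],"turn":[0,0,0]},{"xyz":[-40,15,0],"turn":[0,0,0]},{"xyz":[-40,15,0],"turn":[0,0,0]},{"xyz":[-40,15,0],"turn":[0,0,0]},{"xyz":[-40,15,0],"turn":[0,0,0]},{"xyz":[-40,15,0],"turn":[0,0,0]}])

```text
t: 6.5
tcp_pos: [0.56, -0.0708, 0.1184]
ee_rot: [[-0.012, 1.0, -0.003], [1.0, 0.012, 0.001], [0.001, -0.003, -1.0]]
contact_force: [0.6, 0.2, -1.3]
width: 0.048
```

Request:
step_arm(rows=[{"xyz":[0,0,0],"turn":[0,0,0.1]},{"xyz":[0,0,0],"turn":[0,0,0.17]},{"xyz":[0,0,0],"turn":[0,0,0.17]},{"xyz":[0,0,0],"turn":[0,0,0.17]},{"xyz":[0,0,0],"turn":[0,0,0.17]},{"xyz":[0,0,0],"turn":[0,0,0.17]},{"xyz":[0,0,0],"turn":[0,0,0.17]},{"xyz":[0,0,0],"turn":[0,0,0.17]}])

```text
t: 7.5
tcp_pos: [0.5575, -0.0765, 0.115]
ee_rot: [[0.971, 0.24, -0.009], [0.24, -0.971, -0.001], [-0.009, -0.001, -1.0]]
contact_force: [0.9, -0.1, -1.0]
width: 0.0485
```

```bash
python3 go.py .5841 -.1254 .1 -90.4
```

```text
t 7.5 tcp [ 0.5575 -0.0765  0.115 ] f [ 0.9464 -0.1008 -1.0133] w 0.04848478405600001 j7 -0.8149117829207928 -0.5599458673864675
shift mm [14.233  53.9204 14.8284] turn [-0.0004  0.0091  0.2493]
```

Request:
step_arm(rows=[{"xyz":[0,0,0],"turn":[0,0.005,0.13]},{"xyz":[0,0,0],"turn":[0,0.004,0.12]},{"xyz":[8,16,0],"turn":[0,0,0]},{"xyz":[8,16,5],"turn":[0,0,0]},{"xyz":[6,12,5],"turn":[0,0,0]},{"xyz":[0,3,5],"turn":[0,0,0]},{"xyz":[0,0,0],"turn":[0,0,0]}])

```text
t: 8.38
tcp_pos: [0.5768, -0.1227, 0.0958]
ee_rot: [[1.0, -0.015, -0.007], [-0.015, -1.0, 0.001], [-0.007, -0.001, -1.0]]
contact_force: [0.1, -0.1, -0.1]
width: 0.0487
```

```bash
python3 go.py .5841 -.1254 .06 -90.4
python3 - <<'E'
from h import *
p,d=bot.camera('scene'); a=cv2.resize(p[150:250,210:310],None,fx=6,fy=6,interpolation=cv2.INTER_CUBIC); cv2.imwrite('pics/s4.png',a[:,:,::-1])
E
```

```text
t 8.375 tcp [ 0.5768 -0.1227  0.0958] f [ 0.0729 -0.0585 -0.1049] w 0.04866500270354983 j7 -0.9310075636038501 -0.4768241992689276
shift mm [ 7.5393  2.6204 35.7903] turn [-0.001   0.0066 -0.0084]
```

View pics/s4.png

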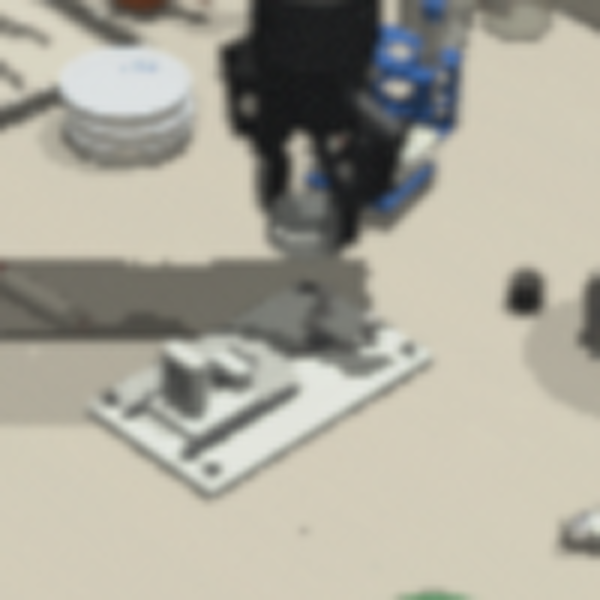

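Request:
step_arm(rows=[{"xyz":[4,2,8],"turn":[0,0.005,-0.006]},{"xyz":[4,1,10],"turn":[0,0.002,-0.002]},{"xyz":[0,0,10],"turn":[0,0,0]},{"xyz":[0,0,6],"turn":[0,0,0]},{"xyz":[0,0,0],"turn":[0,0,0]}])

```text
t: 9.05
tcp_pos: [0.5853, -0.124, 0.0592]
ee_rot: [[1.0, -0.005, 0.001], [-0.005, -1.0, 0.002], [0.001, -0.002, -1.0]]
contact_force: [-0.4, -0.3, -1.9]
width: 0.0478
```

```bash
python3 go.py .5841 -.1254 .021 -90.4
python3 - <<'E'
from h import *
p,d=bot.camera('scene'); a=cv2.resize(p[170:245,225:300],None,fx=8,fy=8,interpolation=cv2.INTER_CUBIC)
s=bot.get_state(); T=np.array(s['tcp_pos']); R=np.array(s['ee_rot'])
c=T+R@[.0008,0,0]
for h in(-.003,.013):
    q=np.array([c+[.025*np.cos(t),.025*np.sin(t),h] for t in np.linspace(0,6.28,60)])
    for u in (proj('scene',q)-[225,170])*8+3.5: cv2.circle(a,tuple(int(k) for k in u),1,(255,0,0),-1)
o=np.array([.5884,-.1254,0])
for P in ([.0237,.0199,.032],[.0237,-.0199,.032],[-.017,0,.018],[-.11,0,.062]):
    u=(proj('scene',o+P)[0]-[225,170])*8+3.5; cv2.circle(a,tuple(int(k) for k in u),3,(0,255,0),-1)
cv2.imwrite('pics/s5.png',a[:,:,::-1])
E
```

```text
t 9.05 tcp [ 0.5853 -0.124   0.0592] f [-0.3631 -0.3168 -1.8721] w 0.04777657204306344 j7 -0.8851164923587685 -0.43256464224834135
shift mm [-1.1973  1.4403 38.2118] turn [-0.0021 -0.0005  0.0024]
```

View pics/s5.png

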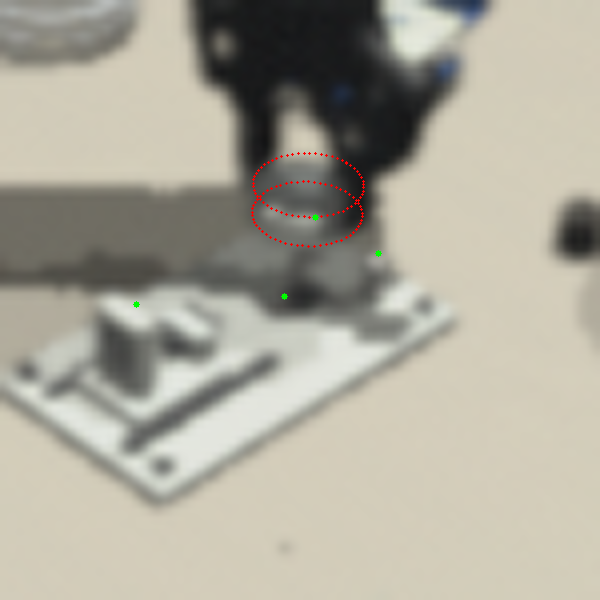

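Request:
step_arm(rows=[{"xyz":[-1,1,8],"turn":[-0.002,0,0.002]},{"xyz":[-0.5,0.5,10],"turn":[0,0,0]},{"xyz":[0,0,8],"turn":[0,0,0]},{"xyz":[0,0,4],"turn":[0,0,0]},{"xyz":[0,0,0],"turn":[0,0,0]}])

```text
t: 9.72
tcp_pos: [0.584, -0.1257, 0.0276]
ee_rot: [[1.0, -0.007, 0.001], [-0.007, -1.0, -0.0], [0.001, 0.0, -1.0]]
contact_force: [-0.1, -0.2, -2.0]
width: 0.048
```

```bash
python3 go.py .5841 -.1254 .021 -90.4
```

```text
t 9.725 tcp [ 0.584  -0.1257  0.0276] f [-0.1152 -0.2469 -2.0169] w 0.04799035587753456 j7 -0.8540124097978734 -0.4020730811058957
shift mm [ 0.1376 -0.3339  6.5585] turn [ 0.0002 -0.0012  0.0002]
```

Request:
step_arm(rows=[{"xyz":[0,0,2],"turn":[0,0,0]},{"xyz":[0,0,1.5],"turn":[0,0,0]},{"xyz":[0,0,0],"turn":[0,0,0]}])

```text
t: 10.1
tcp_pos: [0.5844, -0.1259, 0.0243]
ee_rot: [[1.0, -0.007, 0.002], [-0.007, -1.0, -0.0], [0.002, 0.0, -1.0]]
contact_force: [0.6, 0.1, -1.2]
width: 0.0484
```

Request:
step_arm(rows=[{"xyz":[0,0,0.7],"turn":[0,0,0]},{"xyz":[0,0,0.5],"turn":[0,0,0]}])

```text
t: 10.35
tcp_pos: [0.5845, -0.1259, 0.0233]
ee_rot: [[1.0, -0.007, 0.003], [-0.007, -1.0, -0.0], [0.003, 0.0, -1.0]]
contact_force: [1.0, 1.3, -1.2]
width: 0.0484
```

Request:
step_arm(rows=[{"xyz":[0,0,0.7],"turn":[0,0,0]},{"xyz":[0,0,0.3],"turn":[0,0,0]}])

```text
t: 10.6
tcp_pos: [0.5846, -0.1258, 0.0222]
ee_rot: [[1.0, -0.007, 0.003], [-0.007, -1.0, -0.0], [0.003, 0.0, -1.0]]
contact_force: [-0.7, 0.2, -1.0]
width: 0.0484
```

Request:
step_arm(rows=[{"xyz":[0,0,0.5],"turn":[0,0.001,0]},{"xyz":[0,0,0],"turn":[0,0,0]}])

```text
t: 10.85
tcp_pos: [0.5846, -0.1259, 0.0217]
ee_rot: [[1.0, -0.007, 0.004], [-0.007, -1.0, -0.0], [0.004, 0.0, -1.0]]
contact_force: [0.8, 0.4, -1.1]
width: 0.0487
```

Request:
step_arm(rows=[{"xyz":[0,0,0.5],"turn":[0,0.001,0]},{"xyz":[0,0,0],"turn":[0,0,0]}])

```text
t: 11.1
tcp_pos: [0.5846, -0.1259, 0.0212]
ee_rot: [[1.0, -0.007, 0.005], [-0.007, -1.0, -0.0], [0.005, 0.0, -1.0]]
contact_force: [0.5, -0.9, -1.2]
width: 0.0481
```

Request:
step_arm(rows=[{"xyz":[0,0,0.5],"turn":[0,0,0]},{"xyz":[0,0,0],"turn":[0,0,0]}])

```text
t: 11.35
tcp_pos: [0.5849, -0.126, 0.021]
ee_rot: [[1.0, -0.007, 0.005], [-0.007, -1.0, -0.0], [0.005, 0.0, -1.0]]
contact_force: [-0.4, -1.2, 0.2]
width: 0.0485
```

Request:
step_arm(rows=[{"xyz":[0,0,0.3],"turn":[0,-0.003,0]},{"xyz":[0,0,0],"turn":[0,0,0]}])

```text
t: 11.6
tcp_pos: [0.5851, -0.1261, 0.021]
ee_rot: [[1.0, -0.007, 0.003], [-0.007, -1.0, -0.0], [0.003, 0.0, -1.0]]
contact_force: [0.4, 0.5, 0.2]
width: 0.0484
```

Request:
step_arm(rows=[{"xyz":[0,0,0],"turn":[0,0,0]},{"xyz":[0,0,0],"turn":[0,0,0]},{"xyz":[0,0,0],"turn":[0,0,0]},{"xyz":[0,0,0],"turn":[0,0,0]}], claw=-0.55)

```text
t: 12.1
tcp_pos: [0.5851, -0.1261, 0.0208]
ee_rot: [[1.0, -0.007, 0.003], [-0.007, -1.0, -0.001], [0.003, 0.001, -1.0]]
contact_force: [-0.5, -0.1, -0.3]
width: 0.0665
```

Request:
step_arm(rows=[{"xyz":[0,0,-5],"turn":[0,0,0]},{"xyz":[0,0,-10],"turn":[0,0,0]},{"xyz":[0,0,-20],"turn":[0,0,0]},{"xyz":[0,0,-30],"turn":[0,0,0]},{"xyz":[0,0,-40],"turn":[0,0,0]},{"xyz":[-30,0,-30],"turn":[0,0,0]},{"xyz":[-40,0,-10],"turn":[0,0,0]},{"xyz":[-40,0,0],"turn":[0,0,0]}])

```text
t: 13.1
tcp_pos: [0.476, -0.1269, 0.1775]
ee_rot: [[1.0, -0.007, 0.011], [-0.007, -1.0, -0.001], [0.011, 0.001, -1.0]]
contact_force: [0.2, -0.6, 0.8]
width: 0.066
```

```bash
python3 go.py .45 -.1254 .14 -90.4
python3 - <<'E'
from h import *
o=np.array([.5884,-.1254,0])
for n,x,y in(('scene',225,170),('top',230,160)):
    p,d=bot.camera(n); a=cv2.resize(p[y:y+75,x:x+75],None,fx=8,fy=8,interpolation=cv2.INTER_CUBIC)
    b=a.copy()
    for h in(.034,):
        q=np.array([o+[.025*np.cos(t),.025*np.sin(t),h] for t in np.linspace(0,6.28,60)])
        for u in (proj(n,q)-[x,y])*8+3.5: cv2.circle(b,tuple(int(k) for k in u),1,(255,0,0),-1)
    cv2.imwrite(f'pics/p6{n}.png',b[:,:,::-1])
    np.save(f'pics/p6{n}.npy',p)
E
```

```text
t 13.1 tcp [ 0.476  -0.1269  0.1775] f [ 0.1925 -0.5579  0.8157] w 0.06604282496671546 j7 -1.0095358082145232 -0.6775961374223065
shift mm [-26.4029  -1.3597  37.2533] turn [ 0.0011 -0.0106 -0.0002]
```

View pics/p6scene.png

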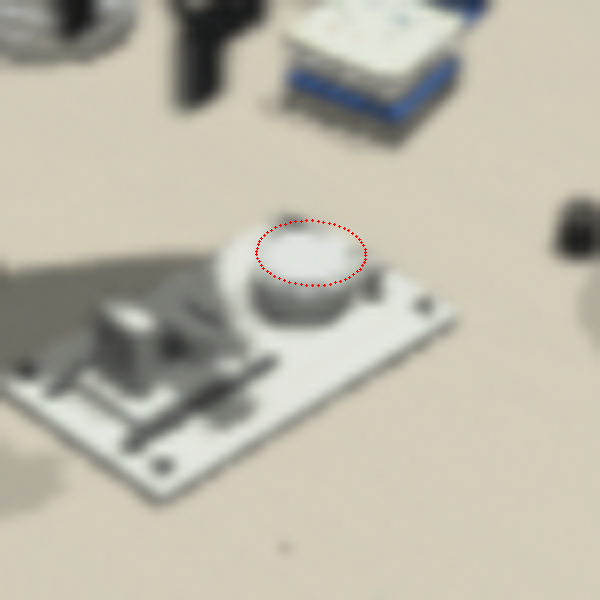

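View pics/p6top.png

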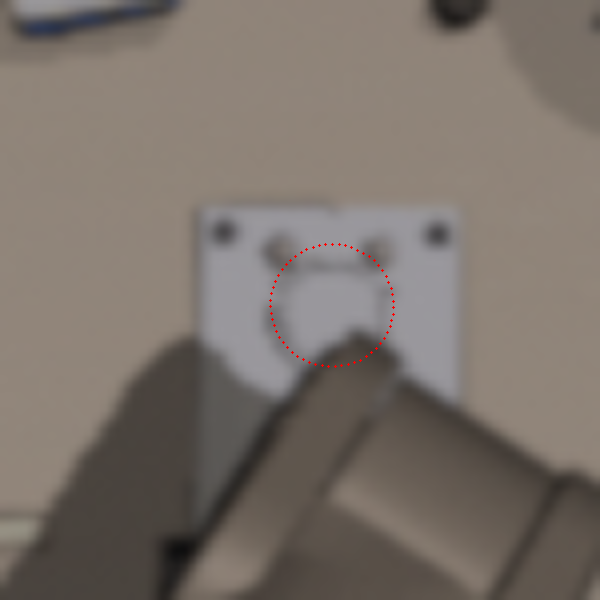

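```bash
python3 - <<'E'
from h import *
for r in (294,303,312): 
    print(r,(onz('top',[246+(203-3.5)/8,178+(r-3.5)/8],.026)[0]-[.5884,-.1254,0])*1000)
for r in (426,462):
    print(r,(onz('top',[246+(203-3.5)/8,178+(r-3.5)/8],.062)[0]-[.5884,-.1254,0])*1000)
E
python3 go.py .425 -.126 .03 -90.4
```

```text
294 [-53.37204979   0.06299889  26.        ]
303 [-5.70400808e+01  5.25838057e-02  2.60000000e+01]
312 [-6.07061235e+01  4.21743682e-02  2.60000000e+01]
426 [-108.41939074    1.161969     62.        ]
462 [-122.61207547    1.12167      62.        ]
t 13.2 tcp [ 0.4721 -0.1268  0.1764] f [-0.2197 -0.026   0.0364] w 0.06615999723230931 j7 -1.0092397591670623 -0.6775184887245496
shift mm [-48.0315  -0.0209 146.0742] turn [-0.002  -0.0062 -0.0031]
```

Request:
step_arm(rows=[{"xyz":[-25,0,0],"turn":[0,-0.006,0]},{"xyz":[-15,0,0],"turn":[0,-0.005,0]},{"xyz":[-5,-1,0],"turn":[0,0,0]},{"xyz":[0,0,0],"turn":[0,0,0]}], claw=1, squeeze=40)

```text
t: 13.7
tcp_pos: [0.4284, -0.1254, 0.179]
ee_rot: [[1.0, -0.01, 0.001], [-0.01, -1.0, 0.004], [0.001, -0.004, -1.0]]
contact_force: [-0.6, -0.5, -0.3]
width: -0.0002
```

```bash
python3 go.py .43 -.126 .03 -90.4
```

```text
t 13.7 tcp [ 0.4284 -0.1254  0.179 ] f [-0.624  -0.5218 -0.2921] w -0.00016194406123458014 j7 -1.0571880409873369 -0.7636080090556912
shift mm [  1.5228   1.1773 148.9776] turn [-0.0038 -0.0006 -0.0033]
```

Request:
step_arm(rows=[{"xyz":[0,0,20],"turn":[0,0,0]},{"xyz":[0,0,28],"turn":[-0.002,0,-0.002]},{"xyz":[0,0,28],"turn":[-0.002,0,-0.001]},{"xyz":[0,0,28],"turn":[0,0,0]},{"xyz":[0,0,22],"turn":[0,0,0]},{"xyz":[0,0,12],"turn":[0,0,0]},{"xyz":[0,0,5],"turn":[0,0,0]},{"xyz":[0,0,0],"turn":[0,0,0]}])

```text
t: 14.7
tcp_pos: [0.4383, -0.1255, 0.0322]
ee_rot: [[1.0, -0.002, 0.008], [-0.002, -1.0, -0.003], [0.008, 0.003, -1.0]]
contact_force: [-0.7, 0.2, -0.0]
width: -0.0001
```

```bash
python3 go.py .45 -.126 .032 -90.4
```

```text
t 14.7 tcp [ 0.4383 -0.1255  0.0322] f [-0.7322  0.221  -0.0144] w -7.54272673657024e-05 j7 -0.7419875506898396 -0.42588043861483504
shift mm [11.7086  0.463   0.2492] turn [ 0.0034 -0.0076  0.0052]
```

Approach the handle in small steps.

Request:
step_arm(rows=[{"xyz":[4,0,0],"turn":[0.002,-0.004,-0.003]},{"xyz":[4,0,0],"turn":[0.001,-0.003,-0.002]},{"xyz":[3,0,0],"turn":[0,0,0]},{"xyz":[0,0,0],"turn":[0,0,0]}])

```text
t: 15.2
tcp_pos: [0.4519, -0.1254, 0.0339]
ee_rot: [[1.0, 0.005, 0.004], [0.005, -1.0, -0.0], [0.004, 0.0, -1.0]]
contact_force: [-0.1, 0.1, 0.8]
width: 0.0002
```

Request:
step_arm(rows=[{"xyz":[2,0,0],"turn":[0,0,0]},{"xyz":[2,0,0],"turn":[0,0,0]}])

```text
t: 15.45
tcp_pos: [0.4559, -0.1253, 0.034]
ee_rot: [[1.0, 0.004, 0.004], [0.004, -1.0, -0.0], [0.004, 0.0, -1.0]]
contact_force: [-0.2, -0.5, -0.5]
width: -0.0001
```

Request:
step_arm(rows=[{"xyz":[2,0,0],"turn":[0,0,0]},{"xyz":[2,0,0],"turn":[0,0,0]}])

```text
t: 15.7
tcp_pos: [0.4586, -0.1253, 0.0337]
ee_rot: [[1.0, 0.004, 0.001], [0.004, -1.0, 0.001], [0.001, -0.001, -1.0]]
contact_force: [-7.2, -1.2, 4.5]
width: -0.0001
```

Request:
step_arm(rows=[{"xyz":[2,0,0],"turn":[0,0,0]},{"xyz":[2,0,0],"turn":[0,0,0]}])

```text
t: 15.95
tcp_pos: [0.4585, -0.1253, 0.0331]
ee_rot: [[1.0, 0.002, -0.006], [0.002, -1.0, 0.002], [-0.006, -0.002, -1.0]]
contact_force: [-5.3, -0.2, 4.5]
width: -0.0002
```

```bash
python3 go.py .47 -.126 .032 -90.4
```

```text
t 15.95 tcp [ 0.4585 -0.1253  0.0331] f [-5.2866 -0.1695  4.5102] w -0.00019115624054454665 j7 -0.7614587440906379 -0.4254874081081175
shift mm [11.5429  0.6986  0.981 ] turn [-0.0024  0.0059  0.0094]
```

Request:
step_arm(rows=[{"xyz":[3,0,0],"turn":[0,0.003,0.004]}])

```text
t: 16.08
tcp_pos: [0.4589, -0.1253, 0.0326]
ee_rot: [[1.0, -0.003, -0.007], [-0.003, -1.0, 0.004], [-0.007, -0.004, -1.0]]
contact_force: [-7.0, -0.0, 4.6]
width: 0.0003
```

Request:
step_arm(rows=[{"xyz":[3,0,0],"turn":[0,0.003,0.004]}])

```text
t: 16.2
tcp_pos: [0.4592, -0.1252, 0.0321]
ee_rot: [[1.0, -0.008, -0.009], [-0.008, -1.0, 0.005], [-0.009, -0.005, -1.0]]
contact_force: [-7.8, 0.3, 5.3]
width: -0.0002
```

Request:
step_arm(rows=[{"xyz":[3,0,0],"turn":[0,0.003,0]}])

```text
t: 16.32
tcp_pos: [0.4596, -0.1252, 0.0317]
ee_rot: [[1.0, -0.009, -0.01], [-0.009, -1.0, 0.006], [-0.01, -0.006, -1.0]]
contact_force: [-6.9, -0.5, 5.8]
width: -0.0003
```

Request:
step_arm(rows=[{"xyz":[3,0,0],"turn":[0,0.003,0]}])

```text
t: 16.45
tcp_pos: [0.4599, -0.1251, 0.0312]
ee_rot: [[1.0, -0.01, -0.011], [-0.01, -1.0, 0.008], [-0.011, -0.008, -1.0]]
contact_force: [-6.9, 0.6, 5.2]
width: -0.0001
```

Request:
step_arm(rows=[{"xyz":[4,0,-1],"turn":[-0.006,0.012,0.001]},{"xyz":[4,0,-1],"turn":[-0.006,0.012,0.001]}])

```text
t: 16.7
tcp_pos: [0.4609, -0.1252, 0.0312]
ee_rot: [[1.0, -0.014, 0.001], [-0.014, -1.0, -0.003], [0.001, 0.003, -1.0]]
contact_force: [-7.4, -0.9, -1.5]
width: 0.0002
```

Request:
step_arm(rows=[{"xyz":[4,0,-1],"turn":[-0.003,0.01,0]},{"xyz":[4,0,-1],"turn":[-0.003,0.01,0]}])

```text
t: 16.95
tcp_pos: [0.4614, -0.1253, 0.0311]
ee_rot: [[1.0, -0.016, 0.009], [-0.016, -1.0, -0.007], [0.009, 0.007, -1.0]]
contact_force: [-6.9, -2.5, -0.9]
width: -0.0
```

```bash
python3 go.py .487 -.126 .032 -90.4
```

```text
t 16.95 tcp [ 0.4614 -0.1253  0.0311] f [-6.9128 -2.4877 -0.9477] w -4.724102461014522e-05 j7 -0.7718977616065036 -0.43141325176751716
shift mm [25.5748  0.3556 -0.6162] turn [ 0.0073 -0.009  -0.0086]
```

Request:
step_arm(rows=[{"xyz":[6,0,-0.5],"turn":[0.005,-0.003,-0.006]},{"xyz":[6,0,-0.5],"turn":[0.003,0.001,-0.003]}])

```text
t: 17.2
tcp_pos: [0.4671, -0.1251, 0.0309]
ee_rot: [[1.0, -0.008, -0.004], [-0.008, -1.0, 0.004], [-0.004, -0.004, -1.0]]
contact_force: [-6.8, -0.5, 4.4]
width: -0.0
```

Request:
step_arm(rows=[{"xyz":[6,0,-0.5],"turn":[0,0.003,0]},{"xyz":[6,0,-0.5],"turn":[0,0.003,0]}])

```text
t: 17.45
tcp_pos: [0.4737, -0.1251, 0.0309]
ee_rot: [[1.0, -0.01, -0.007], [-0.01, -1.0, 0.007], [-0.007, -0.006, -1.0]]
contact_force: [-6.9, -0.8, 6.2]
width: 0.0001
```

```bash
python3 go.py .487 -.126 .032 -90.4
```

```text
t 17.45 tcp [ 0.4737 -0.1251  0.0309] f [-6.8967 -0.7736  6.188 ] w 8.58748116451988e-05 j7 -0.7766088047932863 -0.4191007715696407
shift mm [13.3197  0.7977 -1.1974] turn [-0.0065  0.007  -0.0032]
```

Request:
step_arm(rows=[{"xyz":[5,0,-0.8],"turn":[-0.003,0.005,-0.002]},{"xyz":[5,0,-0.8],"turn":[-0.003,0.005,0]}])

```text
t: 17.7
tcp_pos: [0.4777, -0.1252, 0.031]
ee_rot: [[1.0, -0.01, -0.007], [-0.01, -1.0, 0.003], [-0.007, -0.003, -1.0]]
contact_force: [-7.0, -0.5, 2.5]
width: 0.0002
```

```bash
python3 go.py .487 -.126 .032 -90.4
python3 - <<'E'
from h import *
p,d=bot.camera('scene'); a=cv2.resize(p[180:240,225:285],None,fx=10,fy=10,interpolation=cv2.INTER_CUBIC)
cv2.imwrite(f'pics/p7.png',a[:,:,::-1])
E
```

```text
t 17.7 tcp [ 0.4777 -0.1252  0.031 ] f [-6.987  -0.5217  2.466 ] w 0.00018706988374024252 j7 -0.7835975953311541 -0.4233582465149763
shift mm [ 9.3417  0.7102 -1.0879] turn [-0.0025  0.0073 -0.0031]
```

View pics/p7.png

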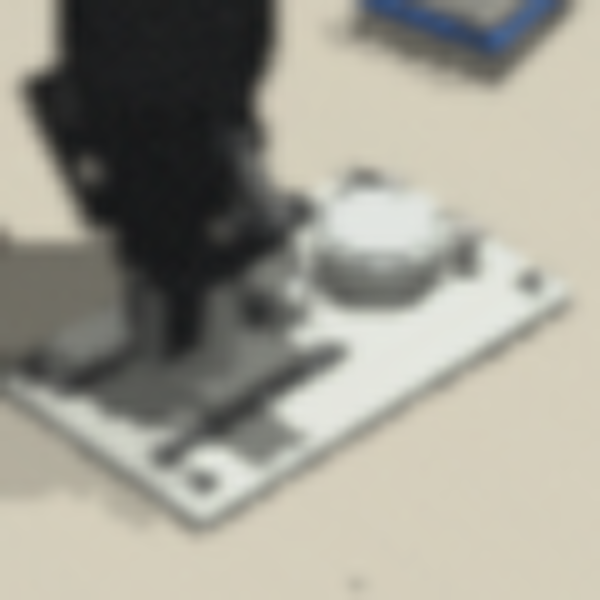

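Request:
step_arm(rows=[{"xyz":[4,0,-0.8],"turn":[-0.002,0.005,-0.001]}])

```text
t: 17.88
tcp_pos: [0.4788, -0.1252, 0.031]
ee_rot: [[1.0, -0.01, -0.007], [-0.01, -1.0, 0.001], [-0.007, -0.001, -1.0]]
contact_force: [-7.5, -0.4, 1.9]
width: 0.0003
```

Request:
step_arm(rows=[{"xyz":[4,0,-0.8],"turn":[0,0.005,-0.001]}])

```text
t: 18.0
tcp_pos: [0.4797, -0.1252, 0.031]
ee_rot: [[1.0, -0.01, -0.008], [-0.01, -1.0, 0.002], [-0.008, -0.002, -1.0]]
contact_force: [-7.7, 0.1, 2.6]
width: -0.0
```

Request:
step_arm(rows=[{"xyz":[4,0,-0.8],"turn":[0,0.005,0]}])

```text
t: 18.12
tcp_pos: [0.4805, -0.1252, 0.031]
ee_rot: [[1.0, -0.011, -0.008], [-0.011, -1.0, 0.004], [-0.008, -0.003, -1.0]]
contact_force: [-6.9, -0.0, 2.1]
width: -0.0002
```

Request:
step_arm(rows=[{"xyz":[4,0,-0.8],"turn":[0,0.005,0]}])

```text
t: 18.25
tcp_pos: [0.4814, -0.1251, 0.031]
ee_rot: [[1.0, -0.012, -0.008], [-0.011, -1.0, 0.005], [-0.008, -0.005, -1.0]]
contact_force: [-7.3, -0.0, 2.0]
width: 0.0001
```

Request:
step_arm(rows=[{"xyz":[4,0,-0.8],"turn":[-0.002,0.006,-0.002]}])

```text
t: 18.38
tcp_pos: [0.4822, -0.1252, 0.031]
ee_rot: [[1.0, -0.01, -0.008], [-0.01, -1.0, 0.004], [-0.008, -0.004, -1.0]]
contact_force: [-6.8, -0.3, 1.9]
width: 0.0003
```

Request:
step_arm(rows=[{"xyz":[4,0,-0.8],"turn":[-0.002,0.006,-0.002]}])

```text
t: 18.5
tcp_pos: [0.4831, -0.1252, 0.031]
ee_rot: [[1.0, -0.009, -0.007], [-0.009, -1.0, 0.003], [-0.007, -0.003, -1.0]]
contact_force: [-6.9, -0.8, 0.9]
width: 0.0001
```

Request:
step_arm(rows=[{"xyz":[4,0,-0.8],"turn":[-0.001,0.006,0]}])

```text
t: 18.62
tcp_pos: [0.4839, -0.1252, 0.031]
ee_rot: [[1.0, -0.01, -0.006], [-0.01, -1.0, 0.003], [-0.006, -0.003, -1.0]]
contact_force: [-7.4, 0.1, 1.5]
width: -0.0002
```

Request:
step_arm(rows=[{"xyz":[4,0,-0.8],"turn":[0,0.006,0]}])

```text
t: 18.75
tcp_pos: [0.4847, -0.1251, 0.0309]
ee_rot: [[1.0, -0.011, -0.006], [-0.011, -1.0, 0.004], [-0.006, -0.004, -1.0]]
contact_force: [-6.4, -0.8, 2.2]
width: -0.0003
```

Request:
step_arm(rows=[{"xyz":[4,0,-0.8],"turn":[0,0.006,0]}])

```text
t: 18.88
tcp_pos: [0.4856, -0.1251, 0.031]
ee_rot: [[1.0, -0.012, -0.005], [-0.012, -1.0, 0.005], [-0.005, -0.005, -1.0]]
contact_force: [-7.1, -0.3, 2.3]
width: -0.0
```

Request:
step_arm(rows=[{"xyz":[4,0,-0.8],"turn":[0,0.006,0]}])

```text
t: 19.0
tcp_pos: [0.4864, -0.1251, 0.0309]
ee_rot: [[1.0, -0.013, -0.004], [-0.013, -1.0, 0.006], [-0.005, -0.006, -1.0]]
contact_force: [-7.3, 0.5, 1.3]
width: -0.0003
```

Request:
step_arm(rows=[{"xyz":[4,0,-0.8],"turn":[-0.004,0.006,-0.004]}])

```text
t: 19.12
tcp_pos: [0.4871, -0.1252, 0.0309]
ee_rot: [[1.0, -0.01, -0.004], [-0.01, -1.0, 0.004], [-0.004, -0.004, -1.0]]
contact_force: [-6.9, -0.7, 1.0]
width: 0.0002
```

Request:
step_arm(rows=[{"xyz":[4,0,-0.8],"turn":[-0.004,0.005,-0.003]}])

```text
t: 19.25
tcp_pos: [0.4878, -0.1253, 0.0309]
ee_rot: [[1.0, -0.008, -0.005], [-0.008, -1.0, 0.001], [-0.005, -0.001, -1.0]]
contact_force: [-7.5, -0.1, 2.7]
width: 0.0001
```

Request:
step_arm(rows=[{"xyz":[4,0,-0.8],"turn":[-0.001,0.005,0]}])

```text
t: 19.38
tcp_pos: [0.4886, -0.1253, 0.0309]
ee_rot: [[1.0, -0.009, -0.005], [-0.009, -1.0, 0.001], [-0.005, -0.001, -1.0]]
contact_force: [-7.4, -0.4, 2.4]
width: 0.0001
```

Request:
step_arm(rows=[{"xyz":[4,0,-0.8],"turn":[-0.001,0.005,0]}])

```text
t: 19.5
tcp_pos: [0.4892, -0.1253, 0.0309]
ee_rot: [[1.0, -0.01, -0.006], [-0.01, -1.0, 0.001], [-0.006, -0.001, -1.0]]
contact_force: [-7.4, -0.4, 3.9]
width: -0.0
```

Request:
step_arm(rows=[{"xyz":[4,0,-0.8],"turn":[-0.001,0.005,0]}])

```text
t: 19.62
tcp_pos: [0.4897, -0.1253, 0.0309]
ee_rot: [[1.0, -0.011, -0.007], [-0.011, -1.0, 0.001], [-0.007, -0.001, -1.0]]
contact_force: [-8.7, 0.1, 4.4]
width: -0.0003
```

Request:
step_arm(rows=[{"xyz":[4,0,-0.8],"turn":[-0.001,0.005,0]}])

```text
t: 19.75
tcp_pos: [0.4899, -0.1252, 0.0309]
ee_rot: [[1.0, -0.012, -0.008], [-0.012, -1.0, 0.002], [-0.008, -0.002, -1.0]]
contact_force: [-9.9, -0.1, 5.6]
width: -0.0
```

Request:
step_arm(rows=[{"xyz":[4,0,-0.8],"turn":[-0.001,0.006,-0.002]}])

```text
t: 19.88
tcp_pos: [0.49, -0.1253, 0.0309]
ee_rot: [[1.0, -0.011, -0.009], [-0.011, -1.0, 0.003], [-0.009, -0.002, -1.0]]
contact_force: [-9.5, -0.3, 6.7]
width: 0.0001
```

Request:
step_arm(rows=[{"xyz":[4.5,0,-0.8],"turn":[-0.001,0.006,-0.001]}])

```text
t: 20.0
tcp_pos: [0.4903, -0.1252, 0.0309]
ee_rot: [[1.0, -0.011, -0.01], [-0.011, -1.0, 0.003], [-0.01, -0.003, -1.0]]
contact_force: [-10.8, 0.2, 6.9]
width: -0.0001
```

Request:
step_arm(rows=[{"xyz":[4.5,0,-0.8],"turn":[-0.001,0.008,-0.001]}])

```text
t: 20.12
tcp_pos: [0.4904, -0.1252, 0.0309]
ee_rot: [[1.0, -0.012, -0.009], [-0.012, -1.0, 0.004], [-0.009, -0.004, -1.0]]
contact_force: [-9.8, 0.8, 7.5]
width: -0.0001
```

Request:
step_arm(rows=[{"xyz":[5,0,-0.8],"turn":[-0.001,0.01,-0.001]}])

```text
t: 20.25
tcp_pos: [0.4908, -0.1252, 0.0309]
ee_rot: [[1.0, -0.012, -0.007], [-0.012, -1.0, 0.005], [-0.007, -0.005, -1.0]]
contact_force: [-12.9, 0.7, 9.9]
width: -0.0
```

Request:
step_arm(rows=[{"xyz":[0,0,0],"turn":[0,0,0]}])

```text
t: 20.38
tcp_pos: [0.4901, -0.1253, 0.0307]
ee_rot: [[1.0, -0.013, -0.007], [-0.013, -1.0, 0.006], [-0.008, -0.006, -1.0]]
contact_force: [0.4, -0.0, -0.4]
width: -0.0001
```

Request:
step_arm(rows=[{"xyz":[-2,0,0],"turn":[0,0,0]},{"xyz":[-4,0,0],"turn":[0,0,0]},{"xyz":[-10,0,0],"turn":[0,0,0]},{"xyz":[0,0,0],"turn":[0,0,0]}])

```text
t: 20.88
tcp_pos: [0.4742, -0.125, 0.0309]
ee_rot: [[1.0, -0.012, -0.006], [-0.012, -1.0, 0.005], [-0.006, -0.005, -1.0]]
contact_force: [-0.6, 0.1, 0.2]
width: 0.0003
```

```bash
python3 go.py .46 -.126 .2 -90.4
```

```text
t 20.875 tcp [ 0.4742 -0.125   0.0309] f [-0.6423  0.0975  0.2063] w 0.00033452115856604517 j7 -0.779120361930353 -0.4208721376961586
shift mm [ -15.148     0.2995 -168.9794] turn [-0.005   0.0059 -0.0051]
```

Request:
step_arm(rows=[{"xyz":[-5,0,-10],"turn":[0,0,0]},{"xyz":[-5,0,-25],"turn":[0,0,0]},{"xyz":[0,0,-40],"turn":[0,0,0]},{"xyz":[0,0,-40],"turn":[0,0,0]},{"xyz":[0,0,-40],"turn":[0,0,0]},{"xyz":[0,0,-20],"turn":[0,0,0]}])

```text
t: 21.62
tcp_pos: [0.4626, -0.1266, 0.2123]
ee_rot: [[1.0, -0.015, -0.009], [-0.015, -1.0, 0.006], [-0.009, -0.006, -1.0]]
contact_force: [0.0, -0.1, -0.4]
width: 0.0006
```

Request:
step_arm(rows=[{"xyz":[0,-50,0],"turn":[0,0,0]},{"xyz":[0,-50,0],"turn":[0,0,0]},{"xyz":[0,-50,0],"turn":[0,0,0]},{"xyz":[0,-50,0],"turn":[0,0,0]},{"xyz":[0,-50,0],"turn":[0,0,0]},{"xyz":[0,-50,0],"turn":[0,0,0]},{"xyz":[0,0,0],"turn":[0,0,0]},{"xyz":[0,0,0],"turn":[0,0,0]}])

```text
t: 22.62
tcp_pos: [0.4682, 0.1795, 0.2209]
ee_rot: [[1.0, -0.021, -0.001], [-0.021, -1.0, 0.013], [-0.001, -0.013, -1.0]]
contact_force: [0.5, -0.6, -0.6]
width: 0.0001
```

Run:
```python
from h import *
o=np.array([.5884,-.1254,0])
for n,x,y in(('scene',225,170),('top',234,175)):
    p,d=bot.camera(n); a=cv2.resize(p[y:y+75,x:x+75],None,fx=8,fy=8,interpolation=cv2.INTER_CUBIC)
    b=a.copy()
    q=np.array([o+[.025*np.cos(t),.025*np.sin(t),.034] for t in np.linspace(0,6.28,60)])
    for u in (proj(n,q)-[x,y])*8+3.5: cv2.circle(b,tuple(int(k) for k in u),1,(255,0,0),-1)
    cv2.imwrite(f'pics/p8{n}.png',b[:,:,::-1]); cv2.imwrite(f'pics/f8{n}.png',p[:,:,::-1])
print(bot.get_state()['t'])
```

```text
22.725
```

View pics/p8scene.png

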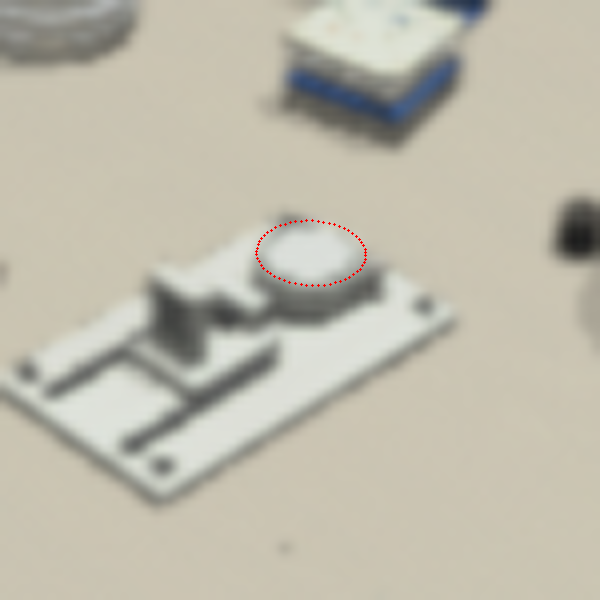

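View pics/p8top.png

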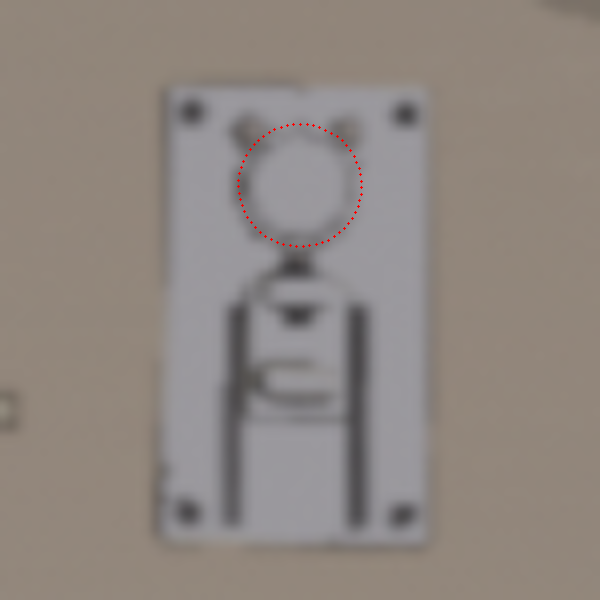

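View pics/f8top.png

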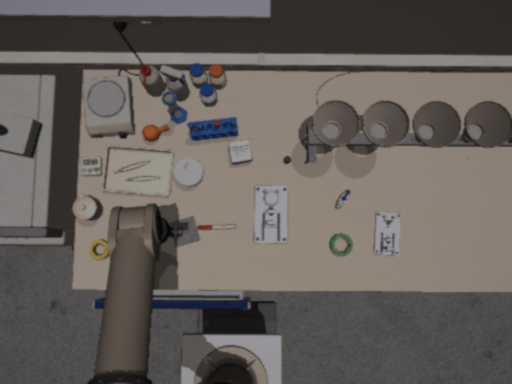

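```bash
python3 -c "
from station import bot; print(bot.job_done(), bot.get_state()['t'])"
```

```text
the job is handed in; nothing more can be done
the job is handed in; nothing more can be done
```

The mirror is back on its mount and clamped, and I handed the job in after about 23 s of the 72 s allowed.

**Placing:** I picked the mirror off the felt pad, laid it face up on the three rest pins until I felt light contact, let go and backed off.

**Clamping:** I pushed the slide by its handle against a steady drag of about 7 N. It met the stops about 31 mm after the fingers first touched the handle. I stopped at a push of about 13 N, which puts the nose at roughly 5 to 6 N. That is under the 7 N the slide can hold and well short of the spring going solid.

**Last checks:**
- Both cameras show the mirror on the expected seated circle, touching the nose, with no tilt visible.
- The bystanders in the last full top view (marker, tape, valve, stopper) had not visibly moved. The arm hid part of that view, including where the spanner lies.
- The gripper was clear of the mount and the mirror.

**Disagreement and limits:** The nose force is a difference between noisy readings (about ±1 N). Finger travel after stop contact (0.9 to 1.4 mm) suggested more spring compression than the force did (about 0.7 mm). I took part of that as finger flex and tilt. The individual contact forces on the stops and rest pins could not be measured directly.

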